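Put the sample bench away

ROBOT

A 6-joint arm with a two-finger parallel gripper is mounted at the origin on the work surface. World frame = base frame: x ahead of the robot, y to its left, z up, the work surface at z = 0. Lengths are in m, angles in rad, forces in N, time in s.
With the tool pointing down it reaches from about 0.35 to 0.925 m from the base axis. Payload 6.4 kg.
Tool frame: the origin (TCP) lies between the finger pads; the fingertips stand 25 mm ahead of it and the grasp point (between the pads) lies 6 mm ahead of it (robot.tip_reach is the distance from the TCP to the fingertips, in m); x points along the fingers, z is the direction in which the jaws open and shut, and the axes are right-handed (so a half turn about x gives the same grasp; the last joint's range is limited). The gripper opens to 94 mm and grips with 3 to 60 N. Pads are 16 mm wide; open, the fingers measure 119 mm over their backs; the gripper's body (75 mm by 177 mm) begins 78 mm behind the grasp point.
Start: joints at [-1.433, 0.245, 1.558, -0, 1.339, -0.174], TCP at [0.199, -0.619, 0.23] pointing down, gripper open.
Joint ranges: [-3.13, 3.13], [-1.02, 2.26], [0.13, 2.54], [-0.95, 4.09], [0.21, 2.88], [-2.74, 2.74]. Speed limits (rad/s): [2.57, 2.57, 3.14, 3.14, 3.14, 3.14].

INTERFACE

Orientations are given as a unit quaternion [w, x, y, z].
In Python, from bench import robot, get_image, camera_model gives the robot as it stands. The module is installed in compiled form; this text tells all that it offers.
- The arm moves only by the tool carry_out, never from a script. Its argument "series" is a list that holds one entry, the list of rows, each a list of 6 numbers: the shift along the tool's x, y, z in units of 0.03 m (1.0 is 0.03 m), then the turn, a rotation vector about the tool's x, y, z in units of 6 degrees (1.0 is 6 degrees). A call has exactly 10 rows; each row shifts and turns the commanded pose from where the row before left it, along the tool's axes as they then stand; what a row does not reach is not made up. A row lasts 1/10 s, in which the tool goes at most 50 mm and 8.59 degrees, less where a joint would pass 70% of its speed; a pose out of reach is approached as far as the arm can. A call with a number of a shift or a turn outside -1 to 1 is refused whole. A call with a gripper value outside its range is refused whole. "hand" is the opening, from -1 (shut) to 1 (fully open), set as the call begins (left out, the last holds). The fingers move at their own pace and stop on an object; the grip force is fixed at half the most. Time passes only in rows, so rows that do not move let the fingers close, or fill a call up. It gives the time, the measured TCP pose, the force and the opening at its end, in the units of the state.
- robot.state(): the state, without advancing time (a new reading comes with each control period).
- get_image(name): name is "scene" or "top"; returns the picture (400x640x3 uint8, blue, green, red); there is no depth.
- camera_model(name): a dict with "vertical_fov" (degrees; the focal length in pixels is half the picture's height over the tangent of half this angle, whatever the lens; pixels are square), "cx", "cy" (the principal point, pixels), "k1" (the pictures are not rectified: a ray, as slopes to the right and down, at radius r is drawn at 1 + k1 r^2 times it, then the intrinsics apply), "rvec" (rotation vector, rad) and "tvec" (3), from world to camera coordinates, as OpenCV has them. Camera axes: x right, y down, z forward; pixel columns grow to the right and rows downward; lengths in m; the calibration is good to about 2 mm. A picture is of the moment at which its call begins. camera_model takes no time and is no camera call.
- robot.sign_off(): hands the job in, once; it reports no verdict.
The state is a dict: "clock": time; "q": joint angles; "joint_velocities": joint speeds; "tau": joint torques, N m; "eef_pos": TCP position; "orientation": TCP orientation; "ft_force": force on the tool from outside, world axes, zero at the start; "torque": the same for the moment, N m; "gripper_width": finger opening in m.
Only numpy, scipy, OpenCV 4.12 (cv2) and the standard library are available. Lean on these libraries where they do the work, as an engineer would, in place of code of your own. Each camera call takes 0.05 s, during which the arm holds its last target. There are 200 camera calls.

TASK

Clear this bench: stand the two tall tubes upright in the orange rack, one in each well, put the squat pot upright in the open square tray, and stack the two flat slide boxes on the metal corner stand, the larger one underneath and the smaller one flat on top of it. Square up each slide box into the stand's corner, its long side close against the fence with the gap in the middle and its short end close against the unbroken fence. Leave the bottle and the tip box where they stand, and let go of everything.

Things in the scene. Friction and masses are not known exactly. Their poses are not given: they have to be found in the camera images.
- box_large: The larger flat white plastic slide box (closed, no moving lid) with two grey label strips on top, 100 mm long x 56 mm wide x 18 mm thick, about 70 g. Lies flat and loose on the bench at the start. Origin: centre of its underside; x along the 100 mm length, y along the 56 mm width, z up. Easily gripped across its 56 mm width.
- box_small: The smaller flat white plastic slide box (closed, no moving lid) with one grey label strip on top, 84 mm long x 40 mm wide x 18 mm thick, about 45 g. Lies flat and loose on the bench at the start. Origin: centre of its underside; x along the 84 mm length, y along the 40 mm width, z up. Easily gripped across its 40 mm width.
- tube_a: One of two identical tall white self-standing sample tubes with a ribbed blue screw cap, 116 mm tall over all; body 30 mm diameter, cap 35 mm diameter from 94 mm up to the top; flat foot, about 60 g. Stands upright loose on the bench at the start. Origin: centre of its foot; z up its axis.
- tube_b: One of two identical tall white self-standing sample tubes with a ribbed blue screw cap, 116 mm tall over all; body 30 mm diameter, cap 35 mm diameter from 94 mm up to the top; flat foot, about 60 g. Stands upright loose on the bench at the start. Origin: centre of its foot; z up its axis.
- pot: Squat white specimen pot with a blue screw lid, 60 mm tall over all; body 48 mm diameter, lid 52 mm diameter from 44 mm up to the top; about 80 g. Stands upright loose on the bench at the start. Origin: centre of its underside; z up its axis.
- stand: Metal corner stand, fixed: grey base plate 130 (x) x 90 (y) x 6 mm; dark fences 6 mm thick, tops 36 mm above the bench. Unbroken fence: along y, 62 mm long, inner face at x=+50 mm. Broken fence: along x, inner face at y=+28 mm, two 22 mm stubs at x=-50..-28 and +28..+50, gap for a finger between. Other sides open; boxes lie on the -x, -y side. Origin: centre of underside, on the bench; z up.
- rack: Orange tube rack, fixed to the bench, 58 mm (x) x 118 mm (y), 50 mm high, with two square wells open at the top, each 46 x 46 mm clear, centred at y = +30 and y = -30 mm (x = 0), walls 6 mm, 14 mm between the wells; the wells' floor is 5 mm above the bench. Origin: centre of its underside, on the bench; z up.
- tray: Grey open square tray, fixed to the bench, 110 x 110 mm, 30 mm high, walls and floor 4 mm thick, empty. Origin: centre of its underside, on the bench; z up.
- bottle: Bystander: clear round bottle with a white cap, 66 mm diameter, 132 mm tall, loose. Origin: centre of its underside. Not to be moved.
- tip_box: Bystander: grey box with a blue lid, 77 (x) x 107 (y) x 58 mm high, loose. Origin: centre of its underside. Not to be moved.
There are look-alikes about, which are no part of the job. What is shaped like the box_large but purple is not meant.

How it is judged:
At the end, for the whole second after the job is handed in: Slide boxes flat on the stand, small on large, each within 6 mm of both fences and 0.08 rad of parallel; one tube per well, on its floor, upright within 0.12 rad; pot upright (0.1 rad) on the tray's floor within 30 mm of its middle; all at rest (under 20 mm/s) (x of box_large in the frame of stand between -0.006 and 0.002 m and y of box_large in the frame of stand between -0.006 and 0.002 m and z of box_large in the frame of stand between 0.003 and 0.01 m and angle between the x axis of each of box_large, box_small and the x axis of stand, either way round below 0.08 rad and x of box_small in the frame of stand between 0.002 and 0.01 m and y of box_small in the frame of stand between 0.002 and 0.01 m and z of box_small in the frame of stand between 0.021 and 0.028 m and angle between each of box_large, box_small's own z axis and vertical below 0.08 rad and ((x of tube_a in the frame of rack between -0.012 and 0.012 m and y of tube_a in the frame of rack between 0.018 and 0.042 m and z of tube_a in the frame of rack between 0.002 and 0.009 m and angle between each of tube_a, tube_b's own z axis and vertical below 0.12 rad and x of tube_b in the frame of rack between -0.012 and 0.012 m and y of tube_b in the frame of rack between -0.042 and -0.018 m and z of tube_b in the frame of rack between 0.002 and 0.009 m) or (x of tube_a in the frame of rack between -0.012 and 0.012 m and y of tube_a in the frame of rack between -0.042 and -0.018 m and z of tube_a in the frame of rack between 0.002 and 0.009 m and angle between each of tube_a, tube_b's own z axis and vertical below 0.12 rad and x of tube_b in the frame of rack between -0.012 and 0.012 m and y of tube_b in the frame of rack between 0.018 and 0.042 m and z of tube_b in the frame of rack between 0.002 and 0.009 m)) and x of pot in the frame of tray between -0.03 and 0.03 m and y of pot in the frame of tray between -0.03 and 0.03 m and z of pot in the frame of tray between 0.001 and 0.008 m and angle between pot's own z axis and vertical below 0.1 rad and linear speed of each of box_large, box_small, tube_a, tube_b, pot below 0.02 m/s); the robot touches nothing.
It fails at once if the bottle is moved more than 20 mm (distance of bottle from where it was at the start of the episode above 0.02 m).
It fails at once if the tip box is moved more than 20 mm (distance of tip_box from where it was at the start of the episode above 0.02 m).
It also fails if it takes over 131 s, if anything falls off the work surface, if the arm or the gripper's body presses on something with over 40 N, if the wrist force passes 120 N, or if a joint passes its speed limit or range.

## Working session

There is one attempt and no reset: what is moved stays moved. The work goes in short steps, Python scripts to look and compute and a tool call to move; the robot and the scene stay as the last step left them, time stands still between calls to the robot, and variables do not carry over. Pictures are saved under pics/ and viewed, about 12 in all and at most 16, crops included, and the job is handed in when it is done.

Besides the shell and the picture viewer there is one more tool, called as name(argument=value, ...) on one line, values as JSON. carry_out: Moves the arm, as the interface text tells. Shifts and turns lie within -1 to 1; 1 stands for 0.03 m of shift or 6 degrees of turn. Its arguments: {"type":"object","properties":{"series":{"type":"array","items":{"type":"array","items":{"type":"array","items":{"type":"number","minimum":-1,"maximum":1}}}},"hand":{"type":"number"}},"required":["series"]}

```bash
mkdir -p pics; python3 - <<'E'
from bench import robot,get_image,camera_model
import cv2
for n in("scene","top"):
    cv2.imwrite(f"pics/{n}0.png",get_image(n)); print(n,camera_model(n))
print(robot.state(), robot.tip_reach)
E
```

```text
scene {'vertical_fov': 45.26224622797281, 'cx': 321.14092951300637, 'cy': 196.75507043607163, 'k1': -0.07816077628294793, 'rvec': array([ 1.83375054,  1.63889372, -0.69335469]), 'tvec': array([-0.05656896, -0.34032857,  1.66665991])}
top {'vertical_fov': 54.655029534600494, 'cx': 315.81385434166145, 'cy': 200.0576778221913, 'k1': -0.08113930120072974, 'rvec': array([ 2.23329633, -2.1860483 ,  0.06570526]), 'tvec': array([-0.01028135,  0.5256168 ,  1.07239668])}
{'clock': 0.1, 'q': array([-1.43310718e+00,  2.45716562e-01,  1.55888880e+00, -3.86796354e-05,
        1.33870700e+00, -1.74065976e-01]), 'joint_velocities': array([ 0.00074782, -0.00189251, -0.00226235, -0.00022707,  0.00097202,
       -0.00100819]), 'tau': array([ 3.17587392e-04, -4.16915810e+01, -3.15526271e+01,  6.85951766e-02,
        3.09695117e-02, -4.74934677e-05]), 'eef_pos': array([ 0.19932163, -0.6181569 ,  0.229475  ]), 'orientation': array([ 0.57113141,  0.41674003,  0.57199464, -0.41588315]), 'ft_force': array([-0.01451684,  0.18288283,  1.2208427 ]), 'torque': array([-0.004866  ,  0.06175664,  0.01377629]), 'gripper_width': 0.09365229380395854} 0.025
```

View pics/scene0.png

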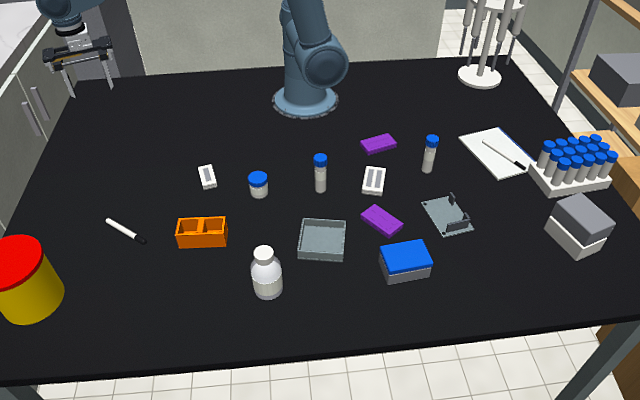

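View pics/top0.png

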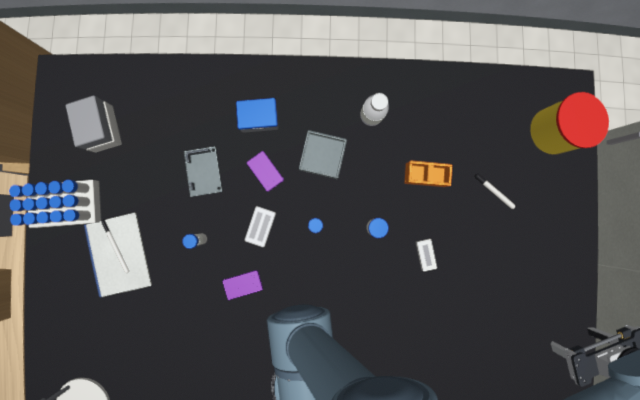

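```bash
cat > h.py <<'E'
from bench import robot,get_image,camera_model
import cv2,numpy as np
from scipy.spatial.transform import Rotation as R
def cam(n):
    m=camera_model(n); f=200/np.tan(np.radians(m['vertical_fov']/2))
    K=np.array([[f,0,m['cx']],[0,f,m['cy']],[0,0,1]]); D=np.array([m['k1'],0,0,0])
    return K,D,m['rvec'],m['tvec']
def ray(n,px):
    K,D,r,t=cam(n); Rm=cv2.Rodrigues(r)[0]
    u=cv2.undistortPoints(np.array(px,float).reshape(-1,1,2),K,D).reshape(-1,2)
    d=np.c_[u,np.ones(len(u))]@Rm; return -Rm.T@t,d
def plane(n,px,z):
    c,d=ray(n,px); return c+d*((z-c[2])/d[:,2])[:,None]
def proj(n,p):
    K,D,r,t=cam(n); return cv2.projectPoints(np.array(p,float).reshape(-1,1,3),r,t,K,D)[0].reshape(-1,2)
def blobs(mask,a=60):
    cs,_=cv2.findContours(mask.astype(np.uint8)*255,cv2.RETR_EXTERNAL,cv2.CHAIN_APPROX_NONE)
    return [c for c in cs if cv2.contourArea(c)>a]
def quad(n,c,z):
    """rectangle of a contour cast on a plane: centre, sides mm, yaw of long side"""
    p=plane(n,c.reshape(-1,2),z)[:,:2]
    (x,y),s,a=cv2.minAreaRect((p*1000).astype(np.float32)); b=cv2.boxPoints(((x,y),s,a))
    e=[b[1]-b[0],b[2]-b[1]]; L=max(e,key=np.linalg.norm)
    return np.round([x,y],1),np.round(sorted(s),1),round(float(np.degrees(np.arctan2(L[1],L[0]))%180),1)
def ax(o): return R.from_quat(np.r_[o[1:],o[0]])
def go(x,y,z,yaw=None):
    """yaw: world direction (deg, mod 180) of the jaw axis. Prints turn, then shifts, in row units"""
    s=robot.state(); r=ax(s['orientation']); M=r.as_matrix()
    cur=np.degrees(np.arctan2(M[1,2],M[0,2])); d=0
    if yaw is not None:
        d=(yaw-cur+90)%180-90
    r2=R.from_euler('z',d,degrees=True)*r
    # level the tool too
    zx=np.radians(cur+d); Z=np.array([np.cos(zx),np.sin(zx),0]);X=np.array([0,0,-1.]);T=np.c_[X,np.cross(Z,X),Z]
    rv=(r.inv()*R.from_matrix(T)).as_rotvec(degrees=True)
    v=np.array([x,y,z])-s['eef_pos']
    print('t',round(s['clock'],2),'pos',s['eef_pos'].round(4),'cur yaw',cur.round(2),'q1,q6',s['q'][[0,5]].round(2),'tilt',np.round(M[:,0],3))
    print(' turn units (tool):',np.round(rv/6,2),' shift units after the turn (tool):',np.round(T.T@v/.03,2),' shift before:',np.round(M.T@v/.03,2))
E
python3 - <<'E'
from h import *
im=cv2.imread('pics/top0.png'); hsv=cv2.cvtColor(im,cv2.COLOR_BGR2HSV); H,S,V=cv2.split(hsv)
print('cam',ray('top',[[320,200]])[0],ray('scene',[[320,200]])[0])
blue=(H>100)&(H<118)&(S>150)&(V>90)
for c in blobs(blue,50):
    p=c.reshape(-1,2).mean(0)
    if p[0]<120: continue
    for z in(.116,.06,.058): print('blue',p.round(1),cv2.contourArea(c),z,quad('top',c,z))
wh=(V>150)&(S<40)
for c in blobs(cv2.morphologyEx(wh.astype(np.uint8),cv2.MORPH_CLOSE,np.ones((7,7))),80):
    p=c.reshape(-1,2).mean(0)
    if 120<p[0]<560 and 60<p[1]<300: print('white',p.round(1),quad('top',c,.018))
org=(H>5)&(H<22)&(S>150)&(V>100)
for c in blobs(org,300): print('orange',c.reshape(-1,2).mean(0),quad('top',c,.05))
gr=(V>75)&(V<150)&(S<70)
for c in blobs(cv2.morphologyEx(gr.astype(np.uint8),cv2.MORPH_CLOSE,np.ones((7,7))),400):
    p=c.reshape(-1,2).mean(0)
    if 150<p[0]<400 and 100<p[1]<200:print('grey',p,quad('top',c,.006),quad('top',c,.03))
a=cv2.resize(im[130:270,150:350],None,fx=4,fy=4,interpolation=cv2.INTER_CUBIC)
cv2.imwrite('pics/c1.png',a)
E
```

```text
cam [0.48123389 0.02059581 1.09288751] [ 1.4286595  -0.10077211  0.91954112]
blue [189.6 240.9] 164.5 0.116 (array([411. , 319.6]), array([35.3, 38.3]), 91.5)
blue [189.6 240.9] 164.5 0.06 (array([407. , 336.7]), array([37.3, 40.5]), 91.5)
blue [189.6 240.9] 164.5 0.058 (array([406.9, 337.4]), array([37.4, 40.6]), 91.5)
blue [378.4 227.9] 283.0 0.116 (array([ 455.3, -157.4]), array([48.1, 48.5]), 91.0)
blue [378.4 227.9] 283.0 0.06 (array([ 453.8, -167.6]), array([50.8, 51.3]), 91.0)
blue [378.4 227.9] 283.0 0.058 (array([ 453.8, -168. ]), array([50.9, 51.4]), 91.0)
blue [315. 225.] 154.0 0.116 (array([458.4,   3.6]), array([35.3, 35.3]), 91.2)
blue [315. 225.] 154.0 0.06 (array([457.1,   2.6]), array([37.3, 37.3]), 91.2)
blue [315. 225.] 154.0 0.058 (array([457.1,   2.6]), array([37.3, 37.4]), 91.2)
blue [256.2 113.2] 1079.5 0.116 (array([740.6, 160.4]), array([ 75. , 102.8]), 96.2)
blue [256.2 113.2] 1079.5 0.06 (array([755.5, 168.4]), array([ 79.3, 108.7]), 96.2)
blue [256.2 113.2] 1079.5 0.058 (array([756. , 168.7]), array([ 79.5, 108.9]), 96.2)
white [426.5 254.6] (array([ 378.7, -312.4]), array([41.9, 84.6]), 13.1)
white [259.7 226.3] (array([449.1, 155. ]), array([ 57.1, 100.6]), 162.9)
white [499.2 194.5] (array([ 552.5, -524. ]), array([ 13.8, 112.1]), 51.5)
white [203.2 170.3] (array([601.3, 318.9]), array([ 86.1, 125. ]), 10.6)
white [323. 155.] (array([650.8, -16.2]), array([ 97.2, 100.6]), 77.4)
white [375.7 107. ] (array([ 794.8, -161.3]), array([68.6, 78.7]), 0.6)
orange [428.46923077 173.25384615] (array([ 604.7, -305.6]), array([ 63.9, 129.4]), 86.3)
grey [322.44805195 153.92857143] (array([657.2, -14.9]), array([116.3, 117.4]), 168.1) (array([653.3, -14.1]), array([113.7, 114.8]), 168.1)
grey [374.5        108.63095238] (array([ 792.3, -161.9]), array([ 73.2, 100.1]), 136.4) (array([ 785.5, -157.9]), array([71.5, 97.8]), 136.4)
```

View pics/c1.png

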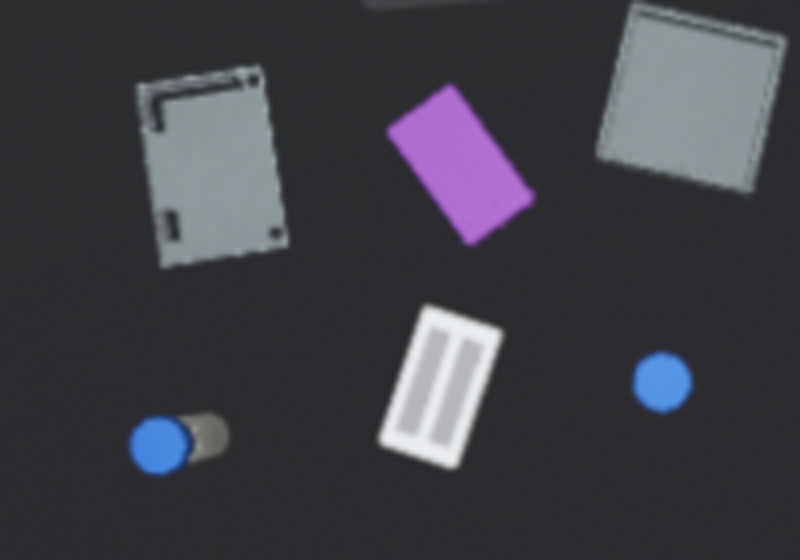

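```bash
python3 - <<'E'
from h import *
im=cv2.imread('pics/top0.png'); V=im.max(2)
m=np.zeros(V.shape,np.uint8); m[140:200,178:228]=(V[140:200,178:228]>72)
m=cv2.morphologyEx(m,cv2.MORPH_CLOSE,np.ones((9,9)))
for c in blobs(m,400): 
    print('stand z6',quad('top',c,.006), cv2.contourArea(c))
    p=plane('top',cv2.boxPoints(cv2.minAreaRect(c)),.006); print(p.round(4))
s=cv2.imread('pics/scene0.png')
a=cv2.resize(s[180:245,410:485],None,fx=5,fy=5,interpolation=cv2.INTER_CUBIC)
b=cv2.resize(im[150:200,395:465],None,fx=5,fy=5,interpolation=cv2.INTER_CUBIC)
c=cv2.resize(im[140:205,175:235],None,fx=6,fy=6,interpolation=cv2.INTER_CUBIC)
o=np.zeros((400,750+0,3),np.uint8); o[:325,:375]=a; o[:250,375:725]=b
cv2.imwrite('pics/c2.png',o)
cv2.imwrite('pics/c3.png',c)
E
```

```text
stand z6 (array([601.8, 322.8]), array([ 94.1, 133.5]), 10.5) 1466.5
[[0.6597 0.3822 0.006 ]
 [0.6758 0.2889 0.006 ]
 [0.5442 0.2641 0.006 ]
 [0.528  0.3566 0.006 ]]
```

View pics/c2.png

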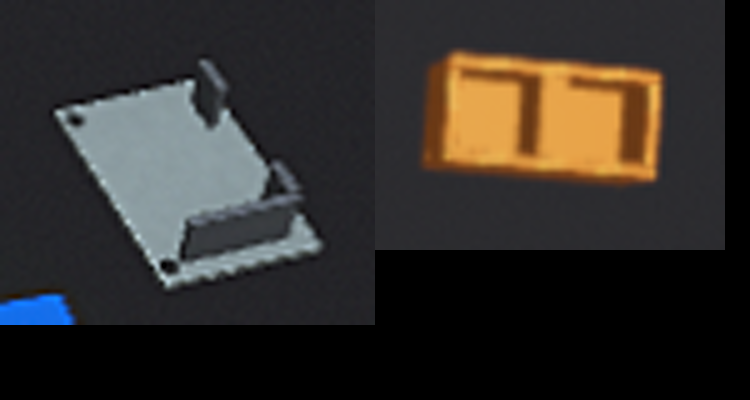

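View pics/c3.png

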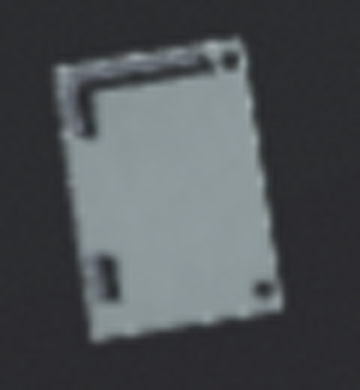

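```bash
python3 - <<'E'
from h import *
q=lambda P,o,k:np.array(P,float)/k+o
st=plane('top',q([[57,66],[243,40],[285,308],[93,340]],[175,140],6)-.4,.006)
rk=plane('top',q([[77,53],[286,72],[280,181],[69,166]],[395,150],5)-.4,.05)
for n,p in(('st',st),('rk',rk)):
    print(n,p.mean(0).round(4),[ (np.linalg.norm(e).round(4),np.degrees(np.arctan2(e[1],e[0])).round(1)) for e in (np.roll(p,-1,0)-p)[:,:2]])
go(.454,-.168,.15); go(.454,-.168,.15,0); go(.454,-.168,.15,-45);go(.454,-.168,.15,90)
E
```

```text
st [0.6013 0.3219 0.006 ] [(np.float64(0.0894), np.float64(-81.0)), (np.float64(0.1286), np.float64(-169.1)), (np.float64(0.0919), np.float64(100.6)), (np.float64(0.1312), np.float64(9.7))]
rk [ 0.6047 -0.3106  0.05  ] [(np.float64(0.1174), np.float64(-93.5)), (np.float64(0.0604), np.float64(176.9)), (np.float64(0.118), np.float64(87.4)), (np.float64(0.0623), np.float64(-3.6))]
t 0.1 pos [ 0.1993 -0.6182  0.2295] cur yaw -72.14 q1,q6 [-1.43 -0.17] tilt [-0.     0.002 -1.   ]
 turn units (tool): [-0.   -0.02 -0.  ]  shift units after the turn (tool): [  2.65  12.68 -11.68]  shift before: [  2.67  12.68 -11.67]
t 0.1 pos [ 0.1993 -0.6182  0.2295] cur yaw -72.14 q1,q6 [-1.43 -0.17] tilt [-0.     0.002 -1.   ]
 turn units (tool): [-1.202e+01 -1.000e-02 -1.000e-02]  shift units after the turn (tool): [ 2.65 15.01  8.49]  shift before: [  2.67  12.68 -11.67]
t 0.1 pos [ 0.1993 -0.6182  0.2295] cur yaw -72.14 q1,q6 [-1.43 -0.17] tilt [-0.     0.002 -1.   ]
 turn units (tool): [-4.52 -0.02 -0.01]  shift units after the turn (tool): [ 2.65 16.61 -4.61]  shift before: [  2.67  12.68 -11.67]
t 0.1 pos [ 0.1993 -0.6182  0.2295] cur yaw -72.14 q1,q6 [-1.43 -0.17] tilt [-0.     0.002 -1.   ]
 turn units (tool): [ 2.98 -0.02  0.  ]  shift units after the turn (tool): [  2.65   8.49 -15.01]  shift before: [  2.67  12.68 -11.67]
```

carry_out(series=[[[0.17,0.79,-0.73,0,0,0],[0.17,0.79,-0.73,0,0,0],[0.17,0.79,-0.73,0,0,0],[0.17,0.79,-0.73,0,0,0],[0.17,0.79,-0.73,0,0,0],[0.17,0.79,-0.73,0,0,0],[0.17,0.79,-0.73,0,0,0],[0.17,0.79,-0.73,0,0,0],[0.17,0.79,-0.73,0,0,0],[0.17,0.79,-0.73,0,0,0]]])

```text
clock: 1.1
eef_pos: [0.3581, -0.3361, 0.1789]
orientation: [0.571, 0.416, 0.572, -0.416]
ft_force: [0.6, 0.4, 0.7]
gripper_width: 0.0939
```

carry_out(series=[[[0.17,0.8,-0.73,0,0,0],[0.17,0.8,-0.73,0,0,0],[0.17,0.8,-0.73,0,0,0],[0.17,0.8,-0.73,0,0,0],[0.17,0.8,-0.73,0,0,0],[0.17,0.8,-0.73,0,0,0],[0,0,0,0,0,0],[0,0,0,0,0,0],[0,0,0,0,0,0],[0,0,0,0,0,0]]])

```text
clock: 2.1
eef_pos: [0.4543, -0.1693, 0.1491]
orientation: [0.571, 0.417, 0.571, -0.417]
ft_force: [0.8, -0.3, -0.8]
gripper_width: 0.0936
```

```bash
python3 -c "
from h import *
go(.454,-.168,.058)
cv2.imwrite('pics/s1.png',get_image('scene')[120:320,100:500])"
```

```text
t 2.1 pos [ 0.4543 -0.1693  0.1491] cur yaw -72.23 q1,q6 [-0.59  0.67] tilt [ 0. -0. -1.]
 turn units (tool): [ 0.  0. -0.]  shift units after the turn (tool): [ 3.04  0.   -0.04]  shift before: [ 3.04  0.   -0.04]
```

carry_out(series=[[[0.6,0,0,0,0,0],[0.6,0,0,0,0,0],[0.6,0,0,0,0,0],[0.6,0,0,0,0,0],[0.6,0,0,0,0,0],[0,0,0,0,0,0],[0,0,0,0,0,0],[0,0,0,0,0,0],[0,0,0,0,0,0],[0,0,0,0,0,0]]])

```text
clock: 3.15
eef_pos: [0.455, -0.1686, 0.0597]
orientation: [0.572, 0.416, 0.571, -0.416]
ft_force: [0.6, 1.3, -0.2]
gripper_width: 0.0941
```

carry_out(series=[[[0,0,0,0,0,0],[0,0,0,0,0,0],[0,0,0,0,0,0],[0,0,0,0,0,0],[0,0,0,0,0,0],[0,0,0,0,0,0],[0,0,0,0,0,0],[-0.2,0,0,0,0,0],[-0.4,0,0,0,0,0],[-0.5,0,0,0,0,0]]], hand=-1)

```text
clock: 4.15
eef_pos: [0.4543, -0.1681, 0.0925]
orientation: [0.571, 0.416, 0.572, -0.416]
ft_force: [-0.1, -0.4, -0.2]
gripper_width: 0.0517
```

carry_out(series=[[[-0.65,0,0,0,0,0],[-0.65,0.3,-0.1,0,0,0],[0,0.8,-0.29,0,0,0],[0,0.8,-0.29,0,0,0],[0,0.8,-0.29,0,0,0],[0,0.8,-0.29,0,0,0],[0,0.8,-0.29,0,0,0],[0,0.8,-0.29,0,0,0],[0,0.8,-0.29,0,0,0],[0,0.8,-0.29,0,0,0]]])

```text
clock: 5.15
eef_pos: [0.6246, -0.0368, 0.132]
orientation: [0.572, 0.416, 0.571, -0.416]
ft_force: [0.6, -0.7, -0.9]
gripper_width: 0.0514
```

carry_out(series=[[[0,0.8,-0.29,0,0,0],[0,0.4,-0.14,0,0,0],[0,0,0,0,0,0],[0.4,0,0,0,0,0],[0.5,0,0,0,0,0],[0.5,0,0,0,0,0],[0.4,0,0,0,0,0],[0.3,0,0,0,0,0],[0,0,0,0,0,0],[0,0,0,0,0,0]]])

```text
clock: 6.15
eef_pos: [0.654, -0.0143, 0.0678]
orientation: [0.572, 0.416, 0.572, -0.416]
ft_force: [-0.0, -0.4, -1.3]
gripper_width: 0.0515
```

```bash
python3 -c "
from h import *
go(.653,-.014,.063)
print(robot.state()['ft_force'])"
```

```text
t 6.15 pos [ 0.654  -0.0143  0.0678] cur yaw -72.14 q1,q6 [-0.19  1.06] tilt [ 0.  0. -1.]
 turn units (tool): [-0. -0. -0.]  shift units after the turn (tool): [ 0.16 -0.03 -0.02]  shift before: [ 0.16 -0.03 -0.02]
[-0.00994636 -0.40817557 -1.26356385]
```

carry_out(series=[[[0.1,0,0,0,0,0],[0.06,0,0,0,0,0],[0,0,0,0,0,0],[0,0,0,0,0,0],[0,0,0,0,0,0],[0,0,0,0,0,0],[0,0,0,0,0,0],[0,0,0,0,0,0],[0,0,0,0,0,0],[0,0,0,0,0,0]]])

```text
clock: 7.15
eef_pos: [0.6539, -0.0142, 0.0631]
orientation: [0.572, 0.416, 0.572, -0.416]
ft_force: [-0.4, -0.4, -1.7]
gripper_width: 0.0515
```

carry_out(series=[[[0,0,0,0,0,0],[0,0,0,0,0,0],[0,0,0,0,0,0],[0,0,0,0,0,0],[0,0,0,0,0,0],[0,0,0,0,0,0],[-0.4,0,0,0,0,0],[-0.8,0,0,0,0,0],[-1,0,0,0,0,0],[-1,0,0,0,0,0]]], hand=1)

```text
clock: 8.15
eef_pos: [0.6538, -0.0142, 0.1609]
orientation: [0.572, 0.416, 0.572, -0.416]
ft_force: [0.5, -0.4, 0.3]
gripper_width: 0.0939
```

carry_out(series=[[[-0.1,0,0,-1,0,0],[0,0,0,-1,0,0],[0,0,0,-1,0,0],[0,0,0,-1,0,0],[0,0,0,-1,0,0],[0,0,0,-1,0,0],[0,0,0,-1,0,0],[0,0,0,-1,0,0],[0,0,0,-1,0,0],[0,0,0,-1,0,0]]])

```text
clock: 9.15
eef_pos: [0.6541, -0.0142, 0.1632]
orientation: [0.704, 0.073, 0.703, -0.073]
ft_force: [0.4, -0.1, -0.3]
gripper_width: 0.0945
```

```bash
python3 -c "
from h import *
go(.458,.0035,.17,-3.4);go(.458,.0035,.078,-3.4)"
```

```text
t 9.15 pos [ 0.6541 -0.0142  0.1632] cur yaw -11.89 q1,q6 [-0.19  0.01] tilt [ 0.001 -0.    -1.   ]
 turn units (tool): [-1.41  0.01  0.  ]  shift units after the turn (tool): [-0.23  0.2  -6.56]  shift before: [-0.23 -0.77 -6.52]
t 9.15 pos [ 0.6541 -0.0142  0.1632] cur yaw -11.89 q1,q6 [-0.19  0.01] tilt [ 0.001 -0.    -1.   ]
 turn units (tool): [-1.41  0.01  0.  ]  shift units after the turn (tool): [ 2.84  0.2  -6.56]  shift before: [ 2.83 -0.77 -6.52]
```

carry_out(series=[[[-0.1,0,0,-0.7,0,0],[-0.1,0,0,-0.7,0,0],[0,0,-0.82,0,0,0],[0,0,-0.82,0,0,0],[0,0,-0.82,0,0,0],[0,0,-0.82,0,0,0],[0,0.05,-0.82,0,0,0],[0,0.05,-0.82,0,0,0],[0,0.05,-0.82,0,0,0],[0,0.05,-0.82,0,0,0]]])

```text
clock: 10.15
eef_pos: [0.4572, 0.0047, 0.169]
orientation: [0.707, 0.023, 0.706, -0.023]
ft_force: [0.5, -0.5, -0.2]
gripper_width: 0.0941
```

carry_out(series=[[[0.2,0,0,0,0,0],[0.5,0,0,0,0,0],[0.7,0,0,0,0,0],[0.7,0,0,0,0,0],[0.6,0,0,0,0,0],[0.35,0,0,0,0,0],[0,0,0,0,0,0],[0,0,0,0,0,0],[0,0,0,0,0,0],[0,0,0,0,0,0]]])

```text
clock: 11.15
eef_pos: [0.4587, 0.0044, 0.0775]
orientation: [0.707, 0.023, 0.706, -0.023]
ft_force: [-0.1, -0.4, 0.8]
gripper_width: 0.0941
```

carry_out(series=[[[0,0,0,0,0,0],[0,0,0,0,0,0],[0,0,0,0,0,0],[0,0,0,0,0,0],[0,0,0,0,0,0],[0,0,0,0,0,0],[0,0,0,0,0,0],[0,0,0,0,0,0],[0,0,0,0,0,0],[0,0,0,0,0,0]]], hand=-1)

```text
clock: 12.15
eef_pos: [0.4579, 0.0046, 0.0765]
orientation: [0.707, 0.023, 0.707, -0.023]
ft_force: [0.9, -0.3, -0.0]
gripper_width: 0.0345
```

```bash
python3 -c "
from h import *
go(.603,-.341,.155,-3.4)"
```

```text
t 12.15 pos [0.4579 0.0046 0.0765] cur yaw -3.74 q1,q6 [-0.24 -0.17] tilt [-0.  0. -1.]
 turn units (tool): [-0.06 -0.   -0.  ]  shift units after the turn (tool): [ -2.62 -11.21   5.51]  shift before: [ -2.62 -11.18   5.58]
```

carry_out(series=[[[0,0,0,0,0,0],[0,0,0,0,0,0],[0,0,0,0,0,0],[0,0,0,0,0,0],[0,0,0,0,0,0],[0,0,0,0,0,0],[-0.5,0,0,0,0,0],[-0.5,0,0,0,0,0],[0,0,0,0,0,0],[0,0,0,0,0,0]]], hand=1)

```text
clock: 13.15
eef_pos: [0.4579, 0.0046, 0.1064]
orientation: [0.707, 0.023, 0.707, -0.023]
ft_force: [0.6, -0.3, -0.2]
gripper_width: 0.0942
```

carry_out(series=[[[0,0,0,0,0,0],[0,0,0,0,0,0],[0,0,0,0,0,0],[0,0,0,0,0,0],[0,0,0,0,0,0],[0,0,0,0,0,0],[0,0,0,0,0,0],[0,0,0,0,0,0],[-0.3,0,0,0,0,0],[-0.7,0,0,0,0,0]]], hand=-1)

```text
clock: 14.15
eef_pos: [0.4565, 0.0049, 0.1357]
orientation: [0.705, 0.023, 0.708, -0.023]
ft_force: [1.1, 0.8, -0.5]
gripper_width: 0.0347
```

```bash
python3 -c "
from h import *
go(.603,-.341,.185,-3.4);print(robot.state()['gripper_width'])"
```

```text
t 14.15 pos [0.4565 0.0049 0.1357] cur yaw -3.74 q1,q6 [-0.24 -0.17] tilt [-0.004  0.001 -1.   ]
 turn units (tool): [-0.06 -0.04 -0.01]  shift units after the turn (tool): [ -1.64 -11.22   5.56]  shift before: [ -1.68 -11.19   5.62]
0.03472335989818027
```

carry_out(series=[[[-0.8,0,0,-0.06,0,0],[-0.8,-0.4,0.2,0,0,0],[0,-0.9,0.45,0,0,0],[0,-0.9,0.45,0,0,0],[0,-0.9,0.45,0,0,0],[0,-0.9,0.45,0,0,0],[0,-0.9,0.45,0,0,0],[0,-0.9,0.45,0,0,0],[0,-0.9,0.45,0,0,0],[0,-0.9,0.45,0,0,0]]])

```text
clock: 15.15
eef_pos: [0.5587, -0.231, 0.1852]
orientation: [0.707, 0.021, 0.707, -0.021]
ft_force: [0.3, 1.3, -1.0]
gripper_width: 0.0343
```

carry_out(series=[[[0,-0.9,0.45,0,0,0],[0,-0.9,0.45,0,0,0],[0,-0.9,0.45,0,0,0],[0,-0.9,0.4,0,0,0],[0,0,0,0,0,0],[0,0,0,0,0,0],[0,0,0,0,0,0],[0,0,0,0,0,0],[0,0,0,0,0,0],[0,0,0,0,0,0]]])

```text
clock: 16.15
eef_pos: [0.6043, -0.3401, 0.1848]
orientation: [0.707, 0.021, 0.707, -0.021]
ft_force: [0.7, -0.1, -0.1]
gripper_width: 0.0345
```

```bash
python3 - <<'E'
from h import *
go(.603,-.341,.112,-3.4);print(robot.state()['gripper_width'])
a=get_image('scene')[150:270,150:270]; b=get_image('top')[120:220,390:490]
cv2.imwrite('pics/p1.png',np.hstack([cv2.resize(a,(400,400)),cv2.resize(b,(400,400))]))
E
```

```text
t 16.15 pos [ 0.6043 -0.3401  0.1848] cur yaw -3.34 q1,q6 [-0.68 -0.62] tilt [ 0. -0. -1.]
 turn units (tool): [0.01 0.   0.  ]  shift units after the turn (tool): [ 2.43 -0.03 -0.04]  shift before: [ 2.43 -0.03 -0.04]
0.03448251956835933
```

View pics/p1.png

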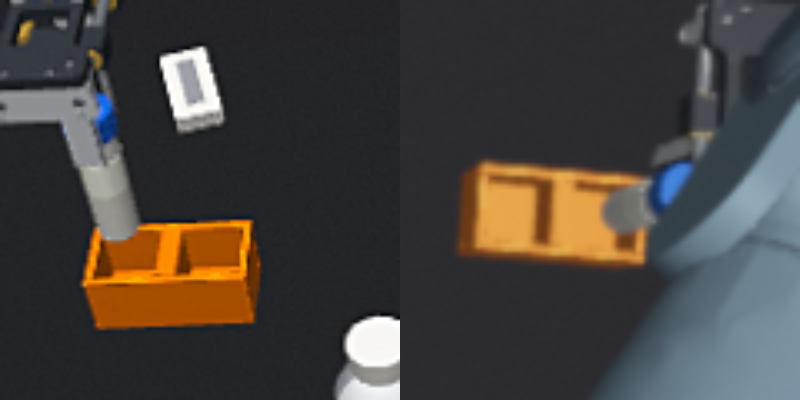

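carry_out(series=[[[0.2,0,-0.03,0,0,0],[0.4,-0.03,0,0,0,0],[0.4,0,0,0,0,0],[0.4,0,0,0,0,0],[0.4,0,0,0,0,0],[0.3,0,0,0,0,0],[0.2,0,0,0,0,0],[0.1,0,0,0,0,0],[0.03,0,0,0,0,0],[0,0,0,0,0,0]]])

```text
clock: 17.25
eef_pos: [0.6036, -0.3416, 0.1121]
orientation: [0.707, 0.021, 0.707, -0.021]
ft_force: [0.3, -0.7, -0.7]
gripper_width: 0.0346
```

carry_out(series=[[[0,0,0,0,0,0],[0,0,0,0,0,0],[0,0,0,0,0,0],[0,0,0,0,0,0],[0,0,0,0,0,0],[0,0,0,0,0,0],[-0.4,0,0,0,0,0],[-0.8,0,0,0,0,0],[-1,0,0,0,0,0],[-1,0,0,0,0,0]]], hand=1)

```text
clock: 18.25
eef_pos: [0.6033, -0.3414, 0.2095]
orientation: [0.707, 0.021, 0.707, -0.021]
ft_force: [-0.0, 0.1, 0.2]
gripper_width: 0.0938
```

```bash
python3 - <<'E'
from h import *
go(.411,.3205,.19,-3.4)
E
```

```text
t 18.25 pos [ 0.6033 -0.3414  0.2095] cur yaw -3.38 q1,q6 [-0.68 -0.62] tilt [ 0. -0. -1.]
 turn units (tool): [0. 0. 0.]  shift units after the turn (tool): [ 0.65 21.65 -7.71]  shift before: [ 0.65 21.65 -7.7 ]
```

carry_out(series=[[[0,0.95,-0.34,0,0,0],[0,0.95,-0.34,0,0,0],[0,0.95,-0.34,0,0,0],[0,0.95,-0.34,0,0,0],[0,0.95,-0.34,0,0,0],[0,0.95,-0.34,0,0,0],[0,0.95,-0.34,0,0,0],[0,0.95,-0.34,0,0,0],[0,0.95,-0.34,0,0,0],[0,0.95,-0.34,0,0,0]]])

```text
clock: 19.25
eef_pos: [0.5181, -0.0499, 0.2088]
orientation: [0.707, 0.021, 0.706, -0.021]
ft_force: [0.3, 0.4, 0.4]
gripper_width: 0.0939
```

carry_out(series=[[[0,0.95,-0.34,0,0,0],[0,0.95,-0.34,0,0,0],[0,0.95,-0.34,0,0,0],[0,0.95,-0.34,0,0,0],[0,0.95,-0.34,0,0,0],[0,0.95,-0.34,0,0,0],[0,0.95,-0.34,0,0,0],[0,0.95,-0.34,0,0,0],[0,0.95,-0.34,0,0,0],[0,0.95,-0.34,0,0,0]]])

```text
clock: 20.25
eef_pos: [0.4331, 0.2408, 0.2088]
orientation: [0.707, 0.021, 0.706, -0.021]
ft_force: [0.6, -0.4, 0.2]
gripper_width: 0.0939
```

carry_out(series=[[[0,0.95,-0.3,0,0,0],[0,0.95,-0.3,0,0,0],[0,0.75,-0.3,0,0,0],[0,0,0,0,0,0],[0,0,0,0,0,0],[0,0,0,0,0,0],[0,0,0,0,0,0],[0,0,0,0,0,0],[0,0,0,0,0,0],[0,0,0,0,0,0]]])

```text
clock: 21.25
eef_pos: [0.4111, 0.3203, 0.2077]
orientation: [0.707, 0.021, 0.707, -0.021]
ft_force: [0.1, 0.9, 0.5]
gripper_width: 0.094
```

```bash
python3 - <<'E'
from h import *
go(.411,.3205,.107,-3.4)
E
```

```text
t 21.25 pos [0.4111 0.3203 0.2077] cur yaw -3.4 q1,q6 [0.44 0.5 ] tilt [-0. -0. -1.]
 turn units (tool): [-0. -0.  0.]  shift units after the turn (tool): [ 3.36  0.01 -0.  ]  shift before: [ 3.36  0.01 -0.  ]
```

carry_out(series=[[[0.3,0,0,0,0,0],[0.5,0,0,0,0,0],[0.7,0,0,0,0,0],[0.7,0,0,0,0,0],[0.6,0,0,0,0,0],[0.4,0,0,0,0,0],[0.17,0,0,0,0,0],[0,0,0,0,0,0],[0,0,0,0,0,0],[0,0,0,0,0,0]]])

```text
clock: 22.25
eef_pos: [0.4117, 0.3209, 0.1075]
orientation: [0.707, 0.021, 0.706, -0.02]
ft_force: [0.3, 0.2, -0.6]
gripper_width: 0.0939
```

carry_out(series=[[[0,0,0,0,0,0],[0,0,0,0,0,0],[0,0,0,0,0,0],[0,0,0,0,0,0],[0,0,0,0,0,0],[0,0,0,0,0,0],[0,0,0,0,0,0],[-0.3,0,0,0,0,0],[-0.7,0,0,0,0,0],[-0.8,0,0,0,0,0]]], hand=-1)

```text
clock: 23.25
eef_pos: [0.4104, 0.3202, 0.1609]
orientation: [0.706, 0.021, 0.707, -0.021]
ft_force: [0.2, 0.0, -0.6]
gripper_width: 0.0343
```

```bash
python3 - <<'E'
from h import *
go(.607,-.281,.185,-3.4)
E
```

```text
t 23.25 pos [0.4104 0.3202 0.1609] cur yaw -3.38 q1,q6 [0.44 0.5 ] tilt [-0.002 -0.001 -1.   ]
 turn units (tool): [ 0.   -0.02  0.01]  shift units after the turn (tool): [ -0.8  -19.62   7.73]  shift before: [ -0.8  -19.62   7.72]
```

carry_out(series=[[[-0.5,-0.5,0.2,0,0,0],[-0.3,-0.95,0.37,0,0,0],[0,-0.95,0.37,0,0,0],[0,-0.95,0.37,0,0,0],[0,-0.95,0.37,0,0,0],[0,-0.95,0.37,0,0,0],[0,-0.95,0.37,0,0,0],[0,-0.95,0.37,0,0,0],[0,-0.95,0.37,0,0,0],[0,-0.95,0.37,0,0,0]]])

```text
clock: 24.25
eef_pos: [0.5011, 0.042, 0.1852]
orientation: [0.707, 0.021, 0.707, -0.021]
ft_force: [1.1, 1.7, -0.4]
gripper_width: 0.035
```

carry_out(series=[[[0,-0.95,0.37,0,0,0],[0,-0.95,0.37,0,0,0],[0,-0.95,0.37,0,0,0],[0,-0.95,0.37,0,0,0],[0,-0.95,0.37,0,0,0],[0,-0.95,0.37,0,0,0],[0,-0.95,0.37,0,0,0],[0,-0.95,0.37,0,0,0],[0,-0.95,0.37,0,0,0],[0,-0.95,0.37,0,0,0]]])

```text
clock: 25.25
eef_pos: [0.5951, -0.249, 0.1851]
orientation: [0.707, 0.021, 0.707, -0.021]
ft_force: [0.2, 0.2, -0.2]
gripper_width: 0.0346
```

carry_out(series=[[[0,-0.7,0.4,0,0,0],[0,-0.35,0.1,0,0,0],[0,0,0,0,0,0],[0,0,0,0,0,0],[0,0,0,0,0,0],[0,0,0,0,0,0],[0,0,0,0,0,0],[0,0,0,0,0,0],[0,0,0,0,0,0],[0,0,0,0,0,0]]])

```text
clock: 26.25
eef_pos: [0.6079, -0.2801, 0.1846]
orientation: [0.707, 0.021, 0.707, -0.021]
ft_force: [0.1, -0.2, -0.7]
gripper_width: 0.0346
```

```bash
python3 - <<'E'
from h import *
go(.6065,-.281,.112,-3.4)
print(robot.state()['gripper_width'])
E
```

```text
t 26.25 pos [ 0.6079 -0.2801  0.1846] cur yaw -3.37 q1,q6 [-0.6  -0.54] tilt [-0. -0. -1.]
 turn units (tool): [ 0. -0.  0.]  shift units after the turn (tool): [ 2.42 -0.03 -0.04]  shift before: [ 2.42 -0.03 -0.04]
0.03455351669575693
```

carry_out(series=[[[0.2,0,-0.03,0,0,0],[0.4,-0.03,0,0,0,0],[0.4,0,0,0,0,0],[0.4,0,0,0,0,0],[0.4,0,0,0,0,0],[0.3,0,0,0,0,0],[0.2,0,0,0,0,0],[0.1,0,0,0,0,0],[0.03,0,0,0,0,0],[0,0,0,0,0,0]]])

```text
clock: 27.25
eef_pos: [0.6087, -0.2821, 0.1168]
orientation: [0.708, 0.02, 0.706, -0.022]
ft_force: [-5.6, 2.9, 18.1]
gripper_width: 0.0345
```

carry_out(series=[[[0,0,0,0,0,0],[0,0,0,0,0,0],[0,0,0,0,0,0],[0,0,0,0,0,0],[0,0,0,0,0,0],[0,0,0,0,0,0],[-0.4,0,0,0,0,0],[-0.8,0,0,0,0,0],[-1,0,0,0,0,0],[-0.8,0,0,0,0,0]]], hand=1)

```text
clock: 28.25
eef_pos: [0.6074, -0.2812, 0.2044]
orientation: [0.707, 0.02, 0.706, -0.021]
ft_force: [0.4, -0.7, 0.1]
gripper_width: 0.0936
```

carry_out(series=[[[0,0.95,-0.25,0,0,0],[0,0.95,-0.25,0,0,0],[0,0.95,-0.25,0,0,0],[0,0.95,-0.25,0,0,0],[0,0.95,-0.25,0,0,0],[0,0.95,-0.25,0,0,0],[0,0.95,-0.25,0,0,0],[0,0.95,-0.25,0,0,0],[0,0.95,-0.25,0,0,0],[0,0.95,-0.25,0,0,0]]])

```text
clock: 29.25
eef_pos: [0.5488, 0.009, 0.2028]
orientation: [0.707, 0.021, 0.706, -0.021]
ft_force: [0.5, -0.2, -1.1]
gripper_width: 0.094
```

carry_out(series=[[[0,0,0,-1,0,0],[0,0,0,-1,0,0],[0,0,0,-1,0,0],[0,0,0,-1,0,0],[0,0,0,-1,0,0],[0,0,0,-1,0,0],[0,0,0,-1,0,0],[0,0,0,-1,0,0],[0,0,0,-1,0,0],[0,0,0,-1,0,0]]])

```text
clock: 30.25
eef_pos: [0.5491, 0.0079, 0.2028]
orientation: [0.622, -0.337, 0.621, 0.336]
ft_force: [0.8, 0.2, 0.8]
gripper_width: 0.0945
```

```bash
python3 - <<'E'
from h import *
cv2.imwrite('pics/t2.png',get_image('top'));cv2.imwrite('pics/s2.png',get_image('scene'))
go(.4485,.155,.10,72.9)
E
```

```text
t 30.35 pos [0.5491 0.0079 0.2027] cur yaw 56.61 q1,q6 [-0.19 -1.18] tilt [ 0.001 -0.    -1.   ]
 turn units (tool): [-2.71  0.    0.01]  shift units after the turn (tool): [3.42 4.65 3.7 ]  shift before: [3.42 5.5  2.25]
```

View pics/s2.png

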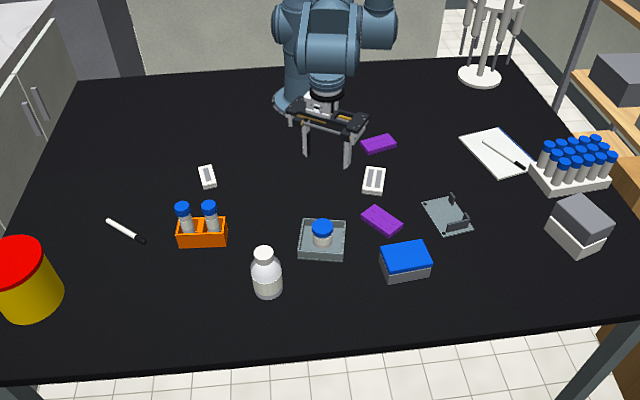

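```bash
python3 - <<'E'
from h import *
for n in('top','scene'):
    im=cv2.imread(f'pics/{n[0]}2.png'); H,S,V=cv2.split(cv2.cvtColor(im,cv2.COLOR_BGR2HSV))
    for c in blobs((H>100)&(H<118)&(S>150)&(V>60),40):
        p=c.reshape(-1,2).astype(float); m=cv2.moments(c); g=[m['m10']/m['m00'],m['m01']/m['m00']]
        if (n=='top' and 330<g[0]<480) or (n=='scene' and 150<g[0]<350): print(n,np.round(g,1),cv2.contourArea(c), p.min(0),p.max(0))
for nm,P in(('tube+',[.607,-.281,.115]),('tube-',[.603,-.341,.115]),('pot',[.654,-.014,.055])):
    print(nm,proj('top',P).round(1),proj('scene',P).round(1))
a=cv2.resize(cv2.imread('pics/s2.png')[190:260,165:240],None,fx=5,fy=5,interpolation=cv2.INTER_CUBIC)
b=cv2.resize(cv2.imread('pics/t2.png')[150:210,395:470],None,fx=5,fy=5,interpolation=cv2.INTER_CUBIC)
cv2.imwrite('pics/p2.png',np.vstack([a,b])[:600])
E
```

```text
top [450.7 171.2] 147.5 [443. 164.] [458. 178.]
top [425.9 169.2] 116.5 [419. 163.] [432. 175.]
scene [322.  227.2] 314.0 [312. 218.] [332. 237.]
scene [181.9 208.2] 198.5 [174. 200.] [190. 216.]
scene [208.4 207. ] 197.5 [201. 199.] [216. 215.]
tube+ [[426.9 169.2]] [[207.8 205.4]]
tube- [[449.7 171.4]] [[182.6 206.2]]
pot [[322.7 152.1]] [[322.  227.7]]
```

View pics/p2.png

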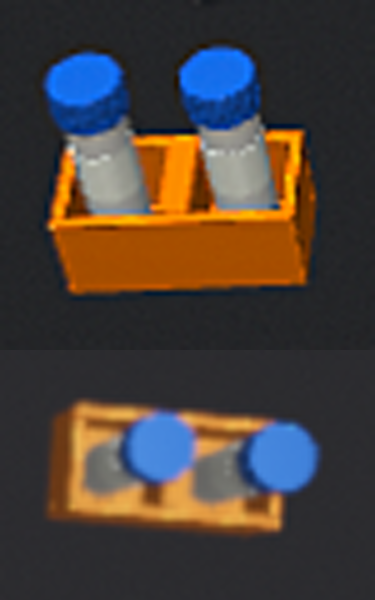

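carry_out(series=[[[0.5,0,0,-0.9,0,0],[0.5,0,0,-0.9,0,0],[0.5,0,0,-0.91,0,0],[0.5,0.8,0.64,0,0,0],[0.5,0.8,0.64,0,0,0],[0.5,0.8,0.64,0,0,0],[0.42,0.8,0.64,0,0,0],[0,0.8,0.64,0,0,0],[0,0.65,0.5,0,0,0],[0,0,0,0,0,0]]])

```text
clock: 31.35
eef_pos: [0.4468, 0.1567, 0.0992]
orientation: [0.569, -0.42, 0.569, 0.421]
ft_force: [-0.1, -1.1, -0.6]
gripper_width: 0.0937
```

```bash
python3 - <<'E'
from h import *
go(.4485,.155,.028,72.9)
E
```

```text
t 31.35 pos [0.4468 0.1567 0.0992] cur yaw 72.95 q1,q6 [ 0.1  -1.18] tilt [-0.  0. -1.]
 turn units (tool): [ 0.01  0.   -0.  ]  shift units after the turn (tool): [ 2.37 -0.07 -0.04]  shift before: [ 2.37 -0.07 -0.04]
```

carry_out(series=[[[0.3,-0.07,-0.04,0,0,0],[0.5,0,0,0,0,0],[0.5,0,0,0,0,0],[0.5,0,0,0,0,0],[0.35,0,0,0,0,0],[0.2,0,0,0,0,0],[0,0,0,0,0,0],[0,0,0,0,0,0],[0,0,0,0,0,0],[0,0,0,0,0,0]]])

```text
clock: 32.35
eef_pos: [0.4504, 0.1534, 0.0292]
orientation: [0.569, -0.42, 0.568, 0.42]
ft_force: [0.0, -0.0, -0.0]
gripper_width: 0.0938
```

carry_out(series=[[[0,0,0,0,0,0],[0,0,0,0,0,0],[0,0,0,0,0,0],[0,0,0,0,0,0],[0,0,0,0,0,0],[0,0,0,0,0,0],[0,0,0,0,0,0],[0,0,0,0,0,0],[0,0,0,0,0,0],[0,0,0,0,0,0]]], hand=-1)

```text
clock: 33.35
eef_pos: [0.4499, 0.1534, 0.0286]
orientation: [0.569, -0.42, 0.569, 0.42]
ft_force: [0.6, 0.6, 0.8]
gripper_width: 0.0556
```

carry_out(series=[[[-0.3,0,0,0,0,0],[-0.6,0,0,0,0,0],[-0.8,0,0,0,0,0],[-0.8,0,0,0,0,0],[-0.5,0,0,-0.9,0,0],[0,0,0,-0.9,0,0],[0,0,0,-0.9,0,0],[0,0,0,-0.9,0,0],[0,0,0,-0.9,0,0],[0,0,0,0,0,0]]])

```text
clock: 34.35
eef_pos: [0.4498, 0.1533, 0.119]
orientation: [-0.455, 0.541, -0.455, -0.541]
ft_force: [-0.4, 0.1, -1.6]
gripper_width: 0.0556
```

```bash
python3 - <<'E'
from h import *
s=np.radians(10)
def W(x,y): return .6015+x*np.cos(s)-y*np.sin(s), .3225+x*np.sin(s)+y*np.cos(s)
print(W(-.012,-.010)); go(*W(-.012,-.010),.10,100)
cv2.imwrite('pics/t3.png',get_image('top'))
E
```

```text
(np.float64(0.5914187887405228), np.float64(0.3105681443378748))
t 34.35 pos [0.4498 0.1533 0.119 ] cur yaw 99.88 q1,q6 [ 0.09 -1.65] tilt [ 0. -0. -1.]
 turn units (tool): [-0.02 -0.    0.  ]  shift units after the turn (tool): [ 0.63 -5.56  4.34]  shift before: [ 0.63 -5.55  4.36]
```

carry_out(series=[[[0,-0.7,0.55,0,0,0],[0,-0.7,0.55,0,0,0],[0,-0.7,0.55,0,0,0],[0,-0.7,0.55,0,0,0],[0,-0.7,0.55,0,0,0],[0,-0.7,0.55,0,0,0],[0,-0.7,0.55,0,0,0],[0.5,-0.66,0.5,0,0,0],[0.6,0,0,0,0,0],[0.5,0,0,0,0,0]]])

```text
clock: 35.4
eef_pos: [0.5909, 0.3103, 0.0687]
orientation: [0.455, -0.541, 0.456, 0.541]
ft_force: [-0.1, -0.3, -0.6]
gripper_width: 0.0557
```

```bash
python3 - <<'E'
from h import *
s=np.radians(10)
def W(x,y): return .6015+x*np.cos(s)-y*np.sin(s), .3225+x*np.sin(s)+y*np.cos(s)
go(*W(-.012,-.010),.036,100)
a=get_image('scene')[150:270,390:510]; b=get_image('top')[120:220,160:260]
cv2.imwrite('pics/p3.png',np.hstack([cv2.resize(a,(400,400),interpolation=2),cv2.resize(b,(400,400),interpolation=2)]))
E
```

```text
t 35.4 pos [0.5909 0.3103 0.0687] cur yaw 99.85 q1,q6 [ 0.31 -1.43] tilt [-0.002 -0.001 -1.   ]
 turn units (tool): [-0.03 -0.   -0.02]  shift units after the turn (tool): [ 1.09 -0.02  0.01]  shift before: [ 1.09 -0.02  0.01]
```

View pics/p3.png

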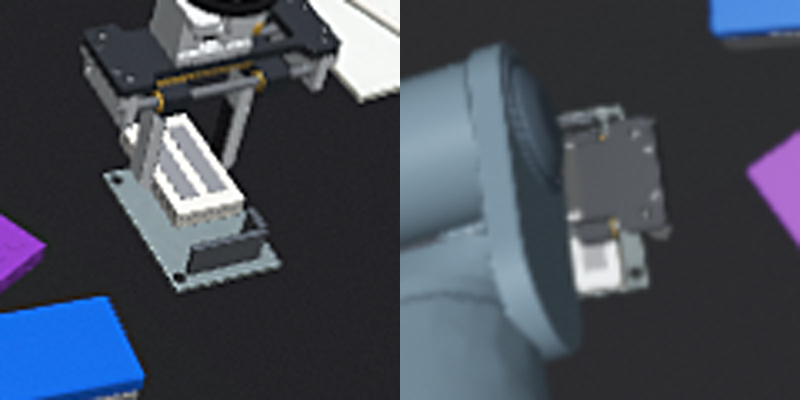

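carry_out(series=[[[0.3,0,0,-0.03,0,0],[0.4,0,0,0,0,0],[0.2,0,0,0,0,0],[0.1,0,0,0,0,0],[0,0,0,0,0,0],[0,0,0,0,0,0],[0,0,0,0,0,0],[0,0,0,0,0,0],[0,0,0,0,0,0],[0,0,0,0,0,0]]])

```text
clock: 36.5
eef_pos: [0.5918, 0.3106, 0.0407]
orientation: [-0.454, 0.542, -0.454, -0.542]
ft_force: [-0.4, 0.3, -2.1]
gripper_width: 0.0558
```

carry_out(series=[[[0.1,0,0,0,0,0],[0.05,0,0,0,0,0],[0,0,0.1,0,0,0],[0,0,0.1,0,0,0],[0,0,0.05,0,0,0],[0,-0.1,0,0,0,0],[0,-0.1,0,0,0,0],[0,-0.1,0,0,0,0],[0,0,0,0,0,0],[0,0,0,0,0,0]]])

```text
clock: 37.5
eef_pos: [0.5994, 0.3194, 0.036]
orientation: [0.454, -0.542, 0.454, 0.542]
ft_force: [-0.4, -0.2, -1.2]
gripper_width: 0.0559
```

carry_out(series=[[[0,-0.05,0.05,0,0,0],[0,0,0,0,0,0],[0,0,0,0,0,0],[0,0,0,0,0,0],[0,0,0,0,0,0],[0,0,0,0,0,0],[0,0,0,0,0,0],[0,0,0,0,0,0],[0,0,0,0,0,0],[0,0,0,0,0,0]]])

```text
clock: 38.5
eef_pos: [0.6006, 0.3212, 0.0361]
orientation: [0.454, -0.542, 0.454, 0.542]
ft_force: [-0.1, -0.2, -1.5]
gripper_width: 0.0554
```

```bash
cat >> h.py <<'E'
s=np.radians(10)
def W(x,y): return .6015+x*np.cos(s)-y*np.sin(s), .3225+x*np.sin(s)+y*np.cos(s)
def rep():
    q=robot.state(); v=q['eef_pos'][:2]-[.6015,.3225]; c,d=np.cos(s),np.sin(s)
    f=q['ft_force']; print('t',q['clock'],'stand xy mm',np.round([1e3*(c*v[0]+d*v[1]),1e3*(-d*v[0]+c*v[1])],1),'z',q['eef_pos'][2].round(4),'F stand',np.round([c*f[0]+d*f[1],-d*f[0]+c*f[1],f[2]],1),'w',q['gripper_width'].round(4),'tq',q['torque'].round(2))
E
python3 -c "
from h import *
rep()"
```

```text
Traceback (most recent call last):
  File "h.py", line 43, in rep
    f=q['ft_force']; print('t',q['clock'],'stand xy mm',np.round([1e3*(c*v[0]+d*v[1]),1e3*(-d*v[0]+c*v[1])],1),'z',q['eef_pos'][2].round(4),'F stand',np.round([c*f[0]+d*f[1],-d*f[0]+c*f[1],f[2]],1),'w',q['gripper_width'].round(4),'tq',q['torque'].round(2))
                                                                                                                                                                                                          ^^^^^^^^^^^^^^^^^^^^^^^^
AttributeError: 'float' object has no attribute 'round'
```

carry_out(series=[[[0,0,0.05,0,0,0],[0,0,0,0,0,0],[0,0,0,0,0,0],[0,0,0.03,0,0,0],[0,0,0,0,0,0],[0,0,0,0,0,0],[0,0,0,0,0,0],[0,0,0,0,0,0],[0,0,0,0,0,0],[0,0,0,0,0,0]]])

```text
clock: 39.5
eef_pos: [0.6004, 0.3226, 0.0361]
orientation: [-0.454, 0.543, -0.455, -0.542]
ft_force: [0.7, -5.0, -0.3]
gripper_width: 0.0556
```

carry_out(series=[[[0,-0.05,0,0,0,0],[0,0,0,0,0,0],[0,0,0,0,0,0],[0,-0.03,0,0,0,0],[0,0,0,0,0,0],[0,0,0,0,0,0],[0,0,0,0,0,0],[0,0,0,0,0,0],[0,0,0,0,0,0],[0,0,0,0,0,0]]])

```text
clock: 40.5
eef_pos: [0.6017, 0.3228, 0.0354]
orientation: [0.453, -0.542, 0.455, 0.542]
ft_force: [-0.9, -5.7, -0.9]
gripper_width: 0.0559
```

```bash
sed -i "s/q\['gripper_width'\].round(4)/round(q['gripper_width'],4)/" h.py
python3 -c "
from h import *
rep()"
```

```text
t 40.5 stand xy mm [0.3 0.3] z 0.0354 F stand [-1.9 -5.4 -0.9] w 0.0559 tq [-0.89  0.07  0.23]
```

carry_out(series=[[[0,-0.05,0,0,0,0],[0,0,0,0,0,0],[0,0,0,0,0,0],[0,0,0,0,0,0],[0,0,0,0,0,0],[0,0,0,0,0,0],[0,0,0,0,0,0],[0,0,0,0,0,0],[0,0,0,0,0,0],[0,0,0,0,0,0]]])

```text
clock: 41.5
eef_pos: [0.6027, 0.323, 0.0353]
orientation: [0.452, -0.542, 0.456, 0.542]
ft_force: [-2.4, -6.2, 0.5]
gripper_width: 0.0555
```

```bash
python3 -c "
from h import *
rep()"
```

```text
t 41.5 stand xy mm [1.2 0.3] z 0.0353 F stand [-3.5 -5.7  0.5] w 0.0555 tq [-0.95  0.38  0.26]
```

carry_out(series=[[[0,-0.05,0,0,0,0],[0,0,0,0,0,0],[0,0,0,0,0,0],[0,-0.04,0,0,0,0],[0,0,0,0,0,0],[0,0,0,0,0,0],[0,0,0,0,0,0],[0,0,0,0,0,0],[0,0,0,0,0,0],[0,0,0,0,0,0]]])

```text
clock: 42.5
eef_pos: [0.6029, 0.3231, 0.035]
orientation: [0.45, -0.54, 0.458, 0.544]
ft_force: [-10.5, -7.5, 6.5]
gripper_width: 0.0556
```

```bash
python3 -c "
from h import *
rep()"
```

```text
t 42.5 stand xy mm [1.5 0.3] z 0.035 F stand [-11.6  -5.6   6.5] w 0.0556 tq [-1.34  1.66  0.06]
```

carry_out(series=[[[0,0.09,-0.02,0,0,0],[0.03,0,0,0,0,0],[0.02,0,0,0,0,0],[0,0,0,0,0,0],[0,0,0,0,0,0],[0,0,0,0,0,0],[0,0,0,0,0,0],[0,0,0,0,0,0],[0,0,0,0,0,0],[0,0,0,0,0,0]]])

```text
clock: 43.5
eef_pos: [0.6027, 0.323, 0.0346]
orientation: [0.453, -0.541, 0.456, 0.543]
ft_force: [-5.7, -4.0, 4.9]
gripper_width: 0.0557
```

carry_out(series=[[[0,0,0,0,0,0],[0,0,0,0,0,0],[0,0,0,0,0,0],[0,0,0,0,0,0],[0,0,0,0,0,0],[0,0,0,0,0,0],[-0.4,0,0,0,0,0],[-0.8,0,0,0,0,0],[-1,0,0,0,0,0],[-1,0,0,0,0,0]]], hand=1)

```text
clock: 44.5
eef_pos: [0.604, 0.3237, 0.1324]
orientation: [-0.454, 0.542, -0.454, -0.542]
ft_force: [0.5, 0.0, -0.4]
gripper_width: 0.0939
```

```bash
python3 -c "
from h import *
rep();go(.5,.1,.14);go(.378,-.311,.14,103.1)"
```

```text
t 44.5 stand xy mm [2.7 0.7] z 0.1324 F stand [ 0.5 -0.  -0.4] w 0.0939 tq [ 0.09 -0.1   0.04]
t 44.5 pos [0.604  0.3237 0.1324] cur yaw 100.06 q1,q6 [ 0.33 -1.42] tilt [ 0.  0. -1.]
 turn units (tool): [-0.  0.  0.]  shift units after the turn (tool): [-0.25  4.72 -6.74]  shift before: [-0.26  4.72 -6.74]
t 44.5 pos [0.604  0.3237 0.1324] cur yaw 100.06 q1,q6 [ 0.33 -1.42] tilt [ 0.  0. -1.]
 turn units (tool): [-0.51  0.    0.  ]  shift units after the turn (tool): [ -0.25  12.13 -18.9 ]  shift before: [ -0.26  11.11 -19.51]
```

carry_out(series=[[[0,0.5,-0.9,0,0,0],[0,0.5,-0.9,0,0,0],[0,0.5,-0.9,0,0,0],[0,0.5,-0.9,0,0,0],[0,0.5,-0.9,0,0,0],[0,0.5,-0.9,0,0,0],[0,0.5,-0.9,0,0,0],[0,0.5,-0.9,0,0,0],[0,0.5,-0.9,0,0,0],[0,0.5,-0.9,0,0,0]]])

```text
clock: 45.5
eef_pos: [0.5034, 0.0305, 0.1316]
orientation: [-0.454, 0.542, -0.454, -0.541]
ft_force: [0.5, 0.5, 0.5]
gripper_width: 0.0939
```

carry_out(series=[[[0,0,0,1,0,0],[0,0,0,1,0,0],[0,0,0,1,0,0],[0,0,0,1,0,0],[0,0,0,1,0,0],[0,0,0,1,0,0],[0,0,0,1,0,0],[0,0,0,1,0,0],[0,0,0,1,0,0],[0,0,0,1,0,0]]])

```text
clock: 46.5
eef_pos: [0.5039, 0.0316, 0.1316]
orientation: [0.665, -0.241, 0.664, 0.241]
ft_force: [0.2, -0.7, 0.7]
gripper_width: 0.0942
```

carry_out(series=[[[0,0,0,1,0,0],[0,0,0,1,0,0],[0,0,0,1,0,0],[0,0,0,1,0,0],[0,0,0,1,0,0],[0,0,0,1,0,0],[0,0,0,1,0,0],[0,0,0,1,0,0],[0,0,0,1,0,0],[0,0,0,1,0,0]]])

```text
clock: 47.5
eef_pos: [0.5039, 0.0316, 0.1316]
orientation: [0.697, 0.124, 0.696, -0.124]
ft_force: [-0.4, -0.7, -0.9]
gripper_width: 0.0941
```

carry_out(series=[[[0,0,0,1,0,0],[0,0,0,1,0,0],[0,0,0,1,0,0],[0,0,0,1,0,0],[0,0,0,1,0,0],[0,0,0,1,0,0],[0,0,0,1,0,0],[0,0,0,1,0,0],[0,0,0,1,0,0],[0,0,0,0.5,0,0]]])

```text
clock: 48.5
eef_pos: [0.5039, 0.0316, 0.1316]
orientation: [0.553, 0.441, 0.553, -0.44]
ft_force: [0.1, 0.5, 0.2]
gripper_width: 0.094
```

```bash
python3 - <<'E'
from h import *
im=get_image('top');cv2.imwrite('pics/t4.png',im)
H,S,V=cv2.split(cv2.cvtColor(im,cv2.COLOR_BGR2HSV))
m=cv2.morphologyEx(((V>185)&(S<40)).astype(np.uint8),cv2.MORPH_CLOSE,np.ones((7,7)))
for c in blobs(m,300):
    p=c.reshape(-1,2).mean(0)
    if 160<p[0]<240 and 130<p[1]<210:
        q=quad('top',c,.024);print(p,q)
cv2.imwrite('pics/p4.png',cv2.resize(im[135:210,165:245],None,fx=6,fy=6,interpolation=2))
go(.378,-.3115,.14,-76.9)
E
```

```text
[200.58653846 170.45192308] (array([600.9, 323.3]), array([55.8, 99.1]), 10.2)
t 48.55 pos [0.5039 0.0316 0.1316] cur yaw -77.14 q1,q6 [-0.16  1.18] tilt [ 0.001 -0.    -1.   ]
 turn units (tool): [-0.04  0.   -0.01]  shift units after the turn (tool): [-0.28 -6.68 10.19]  shift before: [-0.29 -6.64 10.22]
```

View pics/p4.png

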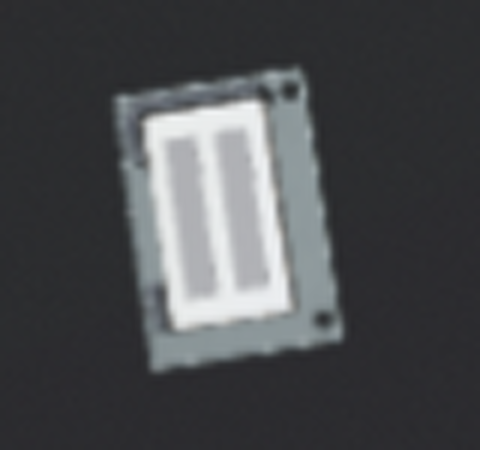

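carry_out(series=[[[0,-0.56,0.85,-0.04,0,0],[0,-0.56,0.85,0,0,0],[0,-0.56,0.85,0,0,0],[0,-0.56,0.85,0,0,0],[0,-0.56,0.85,0,0,0],[0,-0.56,0.85,0,0,0],[0,-0.56,0.85,0,0,0],[0,-0.56,0.85,0,0,0],[0,-0.56,0.85,0,0,0],[0,-0.56,0.85,0,0,0]]])

```text
clock: 49.55
eef_pos: [0.3983, -0.2565, 0.1315]
orientation: [0.555, 0.438, 0.554, -0.439]
ft_force: [0.5, -0.0, 0.1]
gripper_width: 0.094
```

carry_out(series=[[[0.3,-0.56,0.85,0,0,0],[0.6,-0.52,0.84,0,0,0],[0.7,0,0,0,0,0],[0.6,0,0,0,0,0],[0.3,0,0,0,0,0],[0,0,0,0,0,0],[0,0,0,0,0,0],[0,0,0,0,0,0],[0,0,0,0,0,0],[0,0,0,0,0,0]]])

```text
clock: 50.55
eef_pos: [0.3791, -0.3123, 0.0562]
orientation: [0.555, 0.439, 0.554, -0.439]
ft_force: [0.4, -0.2, -0.4]
gripper_width: 0.0938
```

```bash
python3 - <<'E'
from h import *
go(.378,-.3118,.0285,-76.9)
E
```

```text
t 50.55 pos [ 0.3791 -0.3123  0.0562] cur yaw -76.68 q1,q6 [-0.92  0.42] tilt [ 0.001 -0.001 -1.   ]
 turn units (tool): [ 0.04  0.01 -0.  ]  shift units after the turn (tool): [ 0.92 -0.03 -0.02]  shift before: [ 0.92 -0.03 -0.02]
```

carry_out(series=[[[0.4,-0.03,-0.02,0,0,0],[0.35,0,0,0,0,0],[0.17,0,0,0,0,0],[0,0,0,0,0,0],[0,0,0,0,0,0],[0,0,0,0,0,0],[0,0,0,0,0,0],[0,0,0,0,0,0],[0,0,0,0,0,0],[0,0,0,0,0,0]]])

```text
clock: 51.55
eef_pos: [0.3778, -0.3116, 0.0281]
orientation: [0.555, 0.439, 0.554, -0.439]
ft_force: [-0.3, -0.3, 0.0]
gripper_width: 0.0936
```

carry_out(series=[[[0,0,0,0,0,0],[0,0,0,0,0,0],[0,0,0,0,0,0],[0,0,0,0,0,0],[0,0,0,0,0,0],[0,0,0,0,0,0],[0,0,0,0,0,0],[0,0,0,0,0,0],[0,0,0,0,0,0],[0,0,0,0,0,0]]], hand=-1)

```text
clock: 52.55
eef_pos: [0.3778, -0.3116, 0.028]
orientation: [0.555, 0.439, 0.555, -0.439]
ft_force: [-0.5, 0.7, 0.2]
gripper_width: 0.0396
```

carry_out(series=[[[-0.3,0,0,0,0,0],[-0.6,0,0,0,0,0],[-0.8,0,0,0,0,0],[-0.8,0,0,0,0,0],[-0.8,0,0,0.3,0,0],[-0.6,0,0,0.25,0,0],[0,0,0,0,0,0],[0,0,0,0,0,0],[0,0,0,0,0,0],[0,0,0,0,0,0]]])

```text
clock: 53.55
eef_pos: [0.3772, -0.3109, 0.1437]
orientation: [0.541, 0.455, 0.543, -0.454]
ft_force: [1.4, 0.6, -1.2]
gripper_width: 0.0395
```

```bash
python3 - <<'E'
from h import *
go(*W(-.004,-.002),.14,-79.9)
E
```

```text
t 53.55 pos [ 0.3772 -0.3109  0.1437] cur yaw -79.98 q1,q6 [-0.92  0.47] tilt [-0.002  0.002 -1.   ]
 turn units (tool): [-0.01 -0.02  0.01]  shift units after the turn (tool): [  0.12  10.93 -19.41]  shift before: [  0.15  10.9  -19.42]
```

carry_out(series=[[[0,0.5,-0.9,0,0,0],[0,0.5,-0.9,0,0,0],[0,0.5,-0.9,0,0,0],[0,0.5,-0.9,0,0,0],[0,0.5,-0.9,0,0,0],[0,0.5,-0.9,0,0,0],[0,0.5,-0.9,0,0,0],[0,0.5,-0.9,0,0,0],[0,0.5,-0.9,0,0,0],[0,0.5,-0.9,0,0,0]]])

```text
clock: 54.55
eef_pos: [0.4783, -0.0182, 0.1441]
orientation: [0.541, 0.454, 0.542, -0.455]
ft_force: [0.3, -1.0, -0.1]
gripper_width: 0.0396
```

carry_out(series=[[[0,0.5,-0.9,0,0,0],[0,0.5,-0.9,0,0,0],[0,0.5,-0.9,0,0,0],[0,0.5,-0.9,0,0,0],[0,0.5,-0.9,0,0,0],[0,0.5,-0.9,0,0,0],[0,0.5,-0.9,0,0,0],[0,0.5,-0.9,0,0,0],[0,0.5,-0.9,0,0,0],[0,0.5,-0.9,0,0,0]]])

```text
clock: 55.55
eef_pos: [0.5791, 0.2735, 0.1436]
orientation: [0.541, 0.454, 0.542, -0.455]
ft_force: [-0.0, -0.8, -0.2]
gripper_width: 0.0399
```

carry_out(series=[[[0,0.5,-0.9,0,0,0],[0,0.4,-0.5,0,0,0],[0.5,0,0,0,0,0],[0.7,0,0,0,0,0],[0.5,0,0,0,0,0],[0.3,0,0,0,0,0],[0,0,0,0,0,0],[0,0,0,0,0,0],[0,0,0,0,0,0],[0,0,0,0,0,0]]])

```text
clock: 56.55
eef_pos: [0.5993, 0.3185, 0.0861]
orientation: [0.542, 0.455, 0.541, -0.454]
ft_force: [-0.6, 0.7, 0.2]
gripper_width: 0.0397
```

```bash
python3 - <<'E'
from h import *
rep();go(*W(-.004,-.002),.056,-79.9)
a=get_image('scene')[150:270,390:510]
cv2.imwrite('pics/p5.png',cv2.resize(a,(500,500),interpolation=2))
E
```

```text
t 56.55 stand xy mm [-2.8 -3.5] z 0.0861 F stand [-0.5  0.8  0.2] w 0.0397 tq [-0.    0.05  0.01]
t 56.55 pos [0.5993 0.3185 0.0861] cur yaw -80.0 q1,q6 [0.32 1.72] tilt [ 0.002  0.001 -1.   ]
 turn units (tool): [-0.02 -0.   -0.02]  shift units after the turn (tool): [ 1.   -0.04 -0.05]  shift before: [ 1.   -0.04 -0.05]
```

View pics/p5.png

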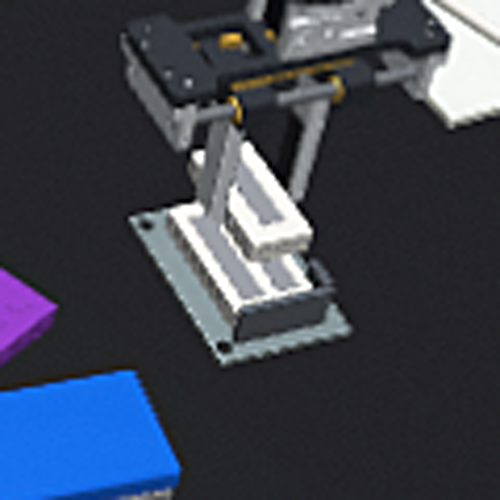

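carry_out(series=[[[0.3,0,0,0,0,0],[0.4,0,0,0,0,0],[0.2,0,0,0,0,0],[0.08,0,0,0,0,0],[0,0.1,-0.1,0,0,0],[0,0.1,-0.1,0,0,0],[0,0,-0.05,0,0,0],[0,0,0,0,0,0],[0,0,0,0,0,0],[0,0,0,0,0,0]]])

```text
clock: 57.6
eef_pos: [0.6033, 0.3268, 0.0557]
orientation: [0.542, 0.455, 0.542, -0.454]
ft_force: [-0.8, 0.2, -0.1]
gripper_width: 0.04
```

```bash
python3 -c "
from h import *
rep()"
```

```text
t 57.6 stand xy mm [2.5 3.9] z 0.0557 F stand [-0.7  0.3 -0.1] w 0.04 tq [-0.01  0.02  0.03]
```

carry_out(series=[[[0.07,0,0,0,0,0],[0,0,-0.1,0,0,0],[0,0,0,0,0,0],[0,0,-0.04,0,0,0],[0,0,0,0,0,0],[0,0,-0.03,0,0,0],[0,0,0,0,0,0],[0,0,0,0,0,0],[0,0,0,0,0,0],[0,0,0,0,0,0]]])

```text
clock: 58.6
eef_pos: [0.6025, 0.3311, 0.0534]
orientation: [0.542, 0.454, 0.541, -0.455]
ft_force: [0.7, -5.2, -0.2]
gripper_width: 0.0397
```

carry_out(series=[[[0,0.1,0,0,0,0],[0,0,0,0,0,0],[0,0.05,0,0,0,0],[0,0,0,0,0,0],[0,0,0,0,0,0],[0,0,0,0,0,0],[0,0,0,0,0,0],[0,0,0,0,0,0],[0,0,0,0,0,0],[0,0,0,0,0,0]]])

```text
clock: 59.6
eef_pos: [0.606, 0.3317, 0.0527]
orientation: [0.542, 0.453, 0.542, -0.455]
ft_force: [-0.9, -5.6, -0.1]
gripper_width: 0.0401
```

```bash
python3 -c "
from h import *
rep()"
```

```text
t 59.6 stand xy mm [6.  8.3] z 0.0527 F stand [-1.8 -5.3 -0.1] w 0.0401 tq [-1.06  0.21  0.19]
```

carry_out(series=[[[0,0.05,0,0,0,0],[0,0,0,0,0,0],[0,0,0,0,0,0],[0,0.04,0,0,0,0],[0,0,0,0,0,0],[0,0,0,0,0,0],[0,0,0,0,0,0],[0,0,0,0,0,0],[0,0,0,0,0,0],[0,0,0,0,0,0]]])

```text
clock: 60.6
eef_pos: [0.6079, 0.3321, 0.0526]
orientation: [0.541, 0.453, 0.542, -0.456]
ft_force: [-3.7, -6.4, 1.8]
gripper_width: 0.0396
```

```bash
python3 -c "
from h import *
rep()"
```

```text
t 60.6 stand xy mm [7.9 8.3] z 0.0526 F stand [-4.8 -5.7  1.8] w 0.0396 tq [-1.11  0.63  0.23]
```

carry_out(series=[[[0,0.05,0,0,0,0],[0,0,0,0,0,0],[0,0,0,0,0,0],[0,0,0,0,0,0],[0,0,0,0,0,0],[0,0,0,0,0,0],[0,0,0,0,0,0],[0,0,0,0,0,0],[0,0,0,0,0,0],[0,0,0,0,0,0]]])

```text
clock: 61.6
eef_pos: [0.608, 0.3321, 0.0526]
orientation: [0.54, 0.451, 0.543, -0.457]
ft_force: [-9.1, -6.6, 5.0]
gripper_width: 0.0398
```

```bash
python3 -c "
from h import *
rep()"
```

```text
t 61.6 stand xy mm [8.1 8.3] z 0.0526 F stand [-10.1  -4.9   5. ] w 0.0398 tq [-1.38  1.51  0.24]
```

carry_out(series=[[[0,-0.08,0.03,0,0,0],[0.03,0,0,0,0,0],[0,0,0,0,0,0],[0,0,0,0,0,0],[0,0,0,0,0,0],[0,0,0,0,0,0],[0,0,0,0,0,0],[0,0,0,0,0,0],[0,0,0,0,0,0],[0,0,0,0,0,0]]])

```text
clock: 62.6
eef_pos: [0.6078, 0.3319, 0.0524]
orientation: [0.541, 0.454, 0.542, -0.455]
ft_force: [-4.6, -4.2, 2.6]
gripper_width: 0.0398
```

carry_out(series=[[[0,0,0,0,0,0],[0,0,0,0,0,0],[0,0,0,0,0,0],[0,0,0,0,0,0],[0,0,0,0,0,0],[0,0,0,0,0,0],[-0.4,0,0,0,0,0],[-0.8,0,0,0,0,0],[-1,0,0,0,0,0],[-1,0,0,0,0,0]]], hand=1)

```text
clock: 63.6
eef_pos: [0.6087, 0.332, 0.1504]
orientation: [0.542, 0.455, 0.542, -0.454]
ft_force: [0.0, -0.2, 0.5]
gripper_width: 0.0938
```

carry_out(series=[[[-0.5,-0.5,0.9,0,0,0],[-0.5,-0.5,0.9,0,0,0],[0,-0.5,0.9,0,0,0],[0,-0.5,0.9,0,0,0],[0,-0.5,0.9,0,0,0],[0,-0.5,0.9,0,0,0],[0,-0.5,0.9,0,0,0],[0,-0.5,0.9,0,0,0],[0,-0.5,0.9,0,0,0],[0,0,0,0,0,0]]])

```text
clock: 64.6
eef_pos: [0.5176, 0.0671, 0.1795]
orientation: [0.541, 0.456, 0.54, -0.455]
ft_force: [0.1, 0.8, 0.7]
gripper_width: 0.0941
```

```bash
python3 - <<'E'
from h import *
im=get_image('top');sc=get_image('scene')
H,S,V=cv2.split(cv2.cvtColor(im,cv2.COLOR_BGR2HSV))
m=cv2.morphologyEx(((V>185)&(S<40)).astype(np.uint8),cv2.MORPH_CLOSE,np.ones((7,7)))
for c in blobs(m,300):
    p=c.reshape(-1,2).mean(0)
    if 160<p[0]<240 and 130<p[1]<210: print(p,quad('top',c,.024),quad('top',c,.042))
o=np.zeros((600,800,3),np.uint8); o[:400,:]=cv2.resize(sc[150:290,160:480],(800,400)) if 0 else cv2.resize(sc[140:300,160:480],(800,400),interpolation=2)
o[400:,:240]=cv2.resize(im[135:210,165:255],(240,200),interpolation=2); o[400:,250:550]=cv2.resize(im[90:190,300:450],(300,200),interpolation=2)
cv2.imwrite('pics/p6.png',o)
cv2.imwrite('pics/p7.png',np.hstack([cv2.resize(im[140:205,170:235],(400,400),interpolation=2),cv2.resize(sc[180:245,410:475],(400,400),interpolation=2)]))
E
```

```text
[199.65740741 169.93518519] (array([602.3, 326.2]), array([ 61. , 102.8]), 10.2) (array([600.3, 321. ]), array([ 60. , 101.1]), 10.2)
```

View pics/p6.png

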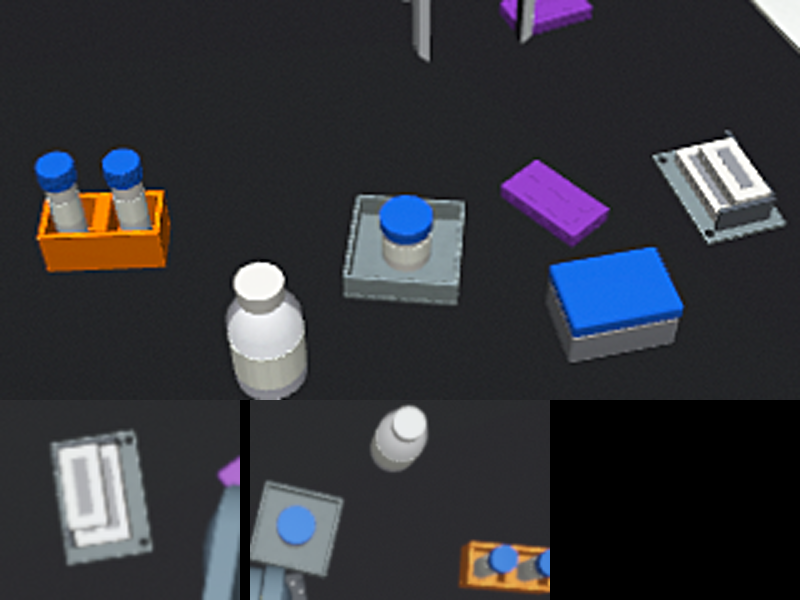

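View pics/p7.png

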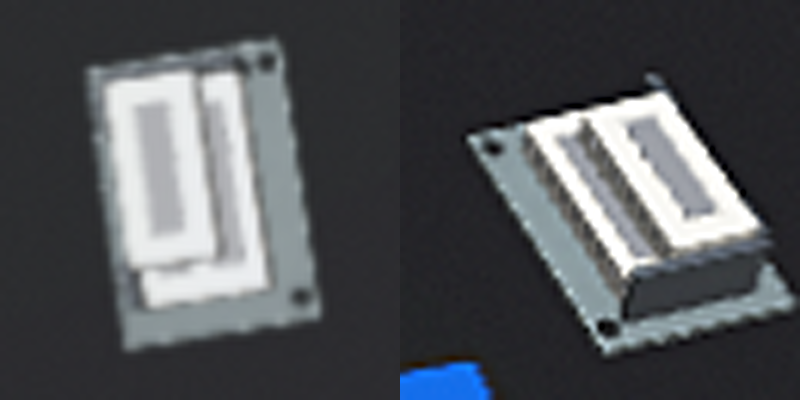

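```bash
python3 - <<'E'
from h import *
p=plane('top',np.array([[105,84],[195,73],[215,260],[127,268]])*65/400+[170,140]-.4,.042)[:,:2]
v=p.mean(0)-[.6015,.3225]; c,d=np.cos(s),np.sin(s); x=np.array([c*v[0]+d*v[1],-d*v[0]+c*v[1]])*1e3
e=np.roll(p,-1,0)-p
print('small in stand mm',x.round(1),'edges',np.linalg.norm(e,axis=1).round(3),np.degrees(np.arctan2(e[:,1],e[:,0])).round(1))
print(robot.state()['clock'])
if abs(x-8).max()<4: print(robot.sign_off())
E
```

```text
small in stand mm [6.7 8.4] edges [0.041 0.084 0.04  0.083] [ -82.  -171.8   96.3    9.1]
64.7
the job is handed in; nothing more can be done
None
```

I handed the job in at 64.7 s of the 131 s allowed. The bench is cleared, the last pictures show everything in place, and the gripper is open and clear of everything. No verdict was reported.

**Slide boxes:** I pressed each box lightly into both fences (about 10 N at most), backed off, then let go.
- Large box: (-0.5, +0.9) mm in the stand frame, parallel to within about 0.2°. I measured this before the small box went on. Afterwards I checked it by eye only.
- Small box: about (6.7, 8.4) mm, inside the 2–10 mm limits. Its edges read within about 2–4° of the stand's 10°, from hand-picked corners. The limit is 4.6°, so this is a rough check.

**Tubes:** There is one in each well, upright by eye. The caps sit within about one or two pixels (up to about 6 mm) of where they should be in both camera views.

**Pot:** It stands upright in the tray, released about 1 mm from the tray's measured middle.

**Bottle and tip box:** I didn't touch either. They look unmoved in the pictures, but I didn't measure them again.

**What didn't go as expected:**
- The first tube grip caught the cap's lower edge instead of the body, so I gripped it again higher on the cap.
- Lowering the second tube ended with about 18 N upward on the wrist and the gripper 5 mm higher than commanded. After release the tube still looked fully seated.

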